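# Wind up the router lift with its crank

### The job

Take the router lift's crank, the long-armed one with the square hole right through its block (not the planer's shorter crank), fit it fully down onto the upright square shaft in the aluminium router plate, and wind it clockwise, seen from above, two full turns to bring the collet up for a bit change. Leave the crank sitting fully on the shaft and let go of it.

Things in the scene. Friction and masses are not known exactly. Their poses are not given: they have to be found in the camera images.
- crank_knob (a point): Centre of the lift crank's upright handle: a black round sleeve, 22 mm wide, 50 mm tall, turning freely on its pin. This point is 49 mm above the crank's flat underside (it lies flat, as it fits), 37 mm above its arm. Axes are the crank's: z up, x from hub to handle. Loose, 165 g. Beside it lies the planer's shorter crank (36 mm hub to handle, round hub), not to be used; they may swap places.
- crank_hub (a point): Centre of the underside of the lift crank's hub, an aluminium block 36 mm square, 30 mm tall, 65 mm from the handle's axis along the crank's -x (same axes as crank_knob); the arm between is 16 mm wide, 12 mm thick, flush below. A 16.5 mm square hole, sides along x and y, goes upright right through the hub and flares to 24 mm in the lowest 8 mm.
- shaft_top (a point): Top centre of the upright square steel shaft on the aluminium router plate. Shaft 14 mm square, sides along this point's x and y (turning with it), last 12 mm tapered to 6 mm. It rises 34 mm above a 36 mm round collar on which the crank's underside rests when home. A 55 mm tall fence stands 140 mm beyond; the collet (low) and a round pin (34 mm tall) are 140 mm and more to the side.
- lift_shaft (a joint): Turn of the shaft in rad: 0 at the start, growing clockwise seen from above, 6.28 a full turn. Stiff (about 0.1 N m, 2 N at the crank's handle), stays where it is left, stop beyond three turns. The collet rises 10 mm a turn. The crank has up to 25 degrees of play on the shaft.
Mind the look-alikes: they are no part of the job. Of the things shaped like the part that bears crank_knob, the aluminium one is meant.

How it is judged:
On the way, in this order (a step that is already met when the one before it is completed fails the run):
1. the crank sits fully down on the shaft, before the shaft has been wound half a turn (horizontal distance between crank_hub and shaft_top below 0.012 m and z of crank_hub in the frame of shaft_top between -0.04 and -0.024 m and angle between crank_hub's own z axis and vertical below 0.25 rad and value of joint lift_shaft below 3.14 rad), for 0.1 s.
2. the shaft has been wound one full turn clockwise with the crank fully on it (horizontal distance between crank_hub and shaft_top below 0.012 m and z of crank_hub in the frame of shaft_top between -0.04 and -0.024 m and angle between crank_hub's own z axis and vertical below 0.25 rad and value of joint lift_shaft above 6.28 rad).
At the end, for the whole second after the job is handed in: The crank, at rest and let go, sits fully on the shaft (its hole over the shaft within 12 mm, its underside within about 10 mm of the collar, within 14 degrees of upright), and the shaft stands wound clockwise by two full turns (from 1.8 to 2.5 turns) (horizontal distance between crank_hub and shaft_top below 0.012 m and z of crank_hub in the frame of shaft_top between -0.04 and -0.024 m and angle between crank_hub's own z axis and vertical below 0.25 rad and value of joint lift_shaft between 11.31 and 15.71 rad and velocity of joint lift_shaft between -0.1 and 0.1 rad/s); the robot touches nothing.
It also fails if it takes over 64 s, if anything falls off the work surface, if the arm or the gripper's body presses on something with over 40 N, if the wrist force passes 120 N, or if a joint passes its speed limit or range.

### The arm

A 6-joint arm with a two-finger parallel gripper is mounted at the origin on the work surface. World frame = base frame: x ahead of the robot, y to its left, z up, the work surface at z = 0. Lengths are in m, angles in rad, forces in N, time in s.
With the tool pointing down it reaches from about 0.35 to 0.775 m from the base axis. Payload 7.3 kg.
Tool frame: the origin (TCP) lies midway between the tips of the shut fingers; the grasp point (between the pads) lies env.hold_point_z behind it (env.hold_point_z is the distance from the TCP to the grasp point, in m); z points along the fingers, x is the direction in which the jaws open and shut, and the axes are right-handed (so a half turn about z gives the same grasp; the last joint's range is limited). The gripper opens to 92 mm and grips with 3 to 60 N. Pads are 19 mm wide; open, the fingers measure 130 mm over their backs; the gripper's body (75 mm by 190 mm) begins 47 mm behind the grasp point.
Start: joints at [-1.475, 0.342, 1.524, -0, 1.275, -0.146], TCP at [0.126, -0.51, 0.194] pointing down, gripper open.
Joint ranges: [-2.53, 2.53], [-0.77, 2.02], [0.04, 2.7], [-1, 4.14], [0.28, 2.66], [-3.11, 3.11]. Speed limits (rad/s): [2.57, 2.57, 3.14, 3.14, 3.14, 3.14].

### API

Orientations are given as a 3x3 rotation matrix whose columns are the frame's x, y, z axes.
In Python, from workcell import env, snapshot gives the robot as it stands.
- The arm moves only by the shell command python3 -m inch 'ROWS'. ROWS is JSON, one flat list of numbers, 7 for each row, row after row: the shift along the world's x, y, z in cm, then the turn, a rotation vector about the world's x, y, z in degrees, then the opening, from -1 (shut) to 1 (fully open). A call has 1 to 12 rows; each row shifts and turns the commanded pose from where the row before left it; what a row does not reach is not made up. A row lasts 1/12 s, in which the tool goes at most 41.7 mm and 7.16 degrees, less where a joint would pass 70% of its speed; a pose out of reach is approached as far as the arm can. A call is refused whole if a number of a shift passes 4.17 or a number of a turn 7.16, either way. A call with a gripper value outside its range is refused whole. The fingers move at their own pace and stop on an object; the grip force is fixed at half the most. Time passes only in rows, so rows that do not move let the fingers close. It gives the time, the measured TCP pose, the force and the opening at its end, in the units of the state.
- env.state(): the state, without advancing time (a new reading comes with each control period).
- snapshot(name): name is "scene" or "top"; returns a dict with "img" (400x640x3 uint8, red, green, blue), "fx", "fy", "cx", "cy" (pixels), "R" (3x3) and "t" (3): a world point X has camera coordinates R X + t. Camera axes: x right, y down, z forward; pixel columns grow to the right and rows downward; lengths in m; the calibration is good to about 2 mm. A picture is of the moment at which its call begins. There is no depth.
- env.hand_in(): hands the job in, once; it reports no verdict.
The state is a dict: "clock": time; "joint_pos": joint angles; "qd": joint speeds; "effort": joint torques, N m; "ee_pos": TCP position; "tcp_rot": TCP orientation; "force": force on the tool from outside, world axes, zero at the start; "moment": the same for the moment, N m; "finger_gap": finger opening in m.
Only numpy, scipy, OpenCV 4.12 (cv2) and the standard library are available. Lean on these libraries where they do the work, as an engineer would, in place of code of your own. Each camera call takes 0.05 s, during which the arm holds its last target.

## Working session

There is one attempt and no reset: what is moved stays moved. The work goes in short steps, Python scripts to look and compute and a shell command to move; the robot and the scene stay as the last step left them, time stands still between calls to the robot, and variables do not carry over. Pictures are saved under pics/ and viewed, and the job is handed in when it is done.

```bash
ls; mkdir -p pics; python3 - <<'E'
from workcell import env, snapshot
import cv2,numpy as np
print(env.state(), env.hold_point_z)
for n in ("scene","top"):
    s=snapshot(n); cv2.imwrite(f"pics/{n}0.png",s["img"][:,:,::-1]); print(n,s["fx"],s["fy"],s["cx"],s["cy"],np.round(s["R"],3).tolist(),np.round(s["t"],3).tolist())
E
```

```text
pics
{'clock': 0.0, 'joint_pos': array([-1.47499462e+00,  3.42695438e-01,  1.52501851e+00, -1.86801526e-05,
        1.27538213e+00, -1.45998610e-01]), 'qd': array([ 0.00017645, -0.00140561, -0.00131866,  0.00037631,  0.00063439,
       -0.00089964]), 'effort': array([ 2.65236355e-03, -4.31233764e+01, -2.44222873e+01,  7.19693466e-02,
        5.60268725e-02, -1.19150254e-04]), 'ee_pos': array([ 0.12568407, -0.50926674,  0.19285864]), 'tcp_rot': array([[ 2.39456129e-01, -9.70907172e-01, -1.61598744e-04],
       [-9.70906042e-01, -2.39456100e-01,  1.49481401e-03],
       [-1.49002145e-03, -2.01045180e-04, -9.99998870e-01]]), 'force': array([ 0.02524471, -0.23708826, -0.36054062]), 'moment': array([-0.00543556,  0.00453232,  0.02884571]), 'finger_gap': 0.09204667669922363} 0.0188
scene 440.95615625683905 440.95615625683905 319.20471283904175 193.6421909810975 [[0.82, 0.572, -0.003], [0.49, -0.706, -0.512], [-0.295, 0.419, -0.859]] [-0.254, -0.274, 1.193]
top 479.8462848151995 479.8462848151995 315.9998194158501 200.52887231710383 [[0.006, -1.0, -0.016], [-0.994, -0.004, -0.109], [0.109, 0.017, -0.994]] [-0.145, 0.446, 0.957]
```

View pics/scene0.png

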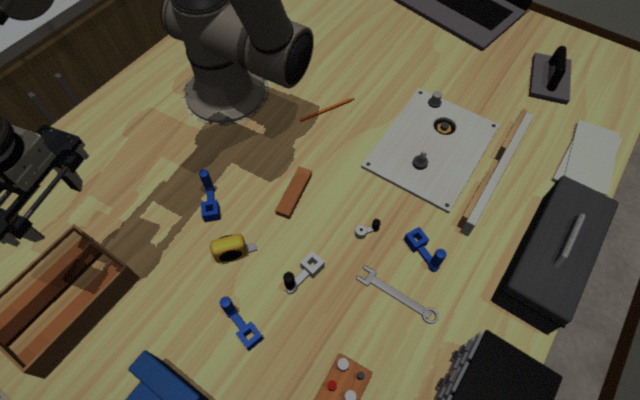

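View pics/top0.png

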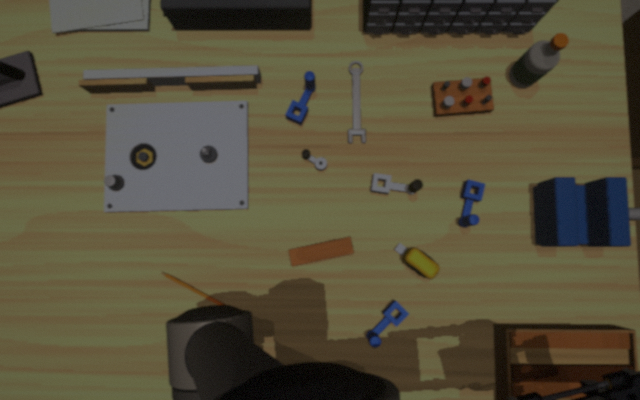

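```bash
cat > h.py <<'E'
import cv2,numpy as np
from workcell import env,snapshot
def ray(s,u,v):
    d=s["R"].T@np.array([(u-s["cx"])/s["fx"],(v-s["cy"])/s["fy"],1]); return -s["R"].T@s["t"],d
def onz(s,u,v,z):
    o,d=ray(s,u,v); return o+d*(z-o[2])/d[2]
def tri(s1,p1,s2,p2):
    A=[];b=[]
    for s,p in((s1,p1),(s2,p2)):
        o,d=ray(s,*p); d=d/np.linalg.norm(d); P=np.eye(3)-np.outer(d,d); A.append(P);b.append(P@o)
    x=np.linalg.lstsq(np.vstack(A),np.hstack(b),rcond=None)[0]
    return x, np.linalg.norm(np.vstack(A)@x-np.hstack(b))
def crop(s,x0,y0,w,h,k):
    return cv2.resize(s["img"][y0:y0+h,x0:x0+w,::-1],None,fx=k,fy=k,interpolation=cv2.INTER_CUBIC)
def proj(s,X):
    c=s["R"]@np.asarray(X)+s["t"]; return np.round([s["fx"]*c[0]/c[2]+s["cx"],s["fy"]*c[1]/c[2]+s["cy"]],1)
E
python3 - <<'E'
from h import *
t=snapshot("top");s=snapshot("scene")
a=[crop(t,360,160,80,50,5),crop(s,265,240,80,50,5),crop(t,170,130,80,50,5),crop(s,380,135,80,50,5)]
a=[np.clip(x.astype(float)*1.5,0,255).astype(np.uint8) for x in a]
cv2.imwrite("pics/c1.png",np.vstack([np.hstack(a[:2]),np.hstack(a[2:])]))
E
```

```text
(no output)
```

View pics/c1.png

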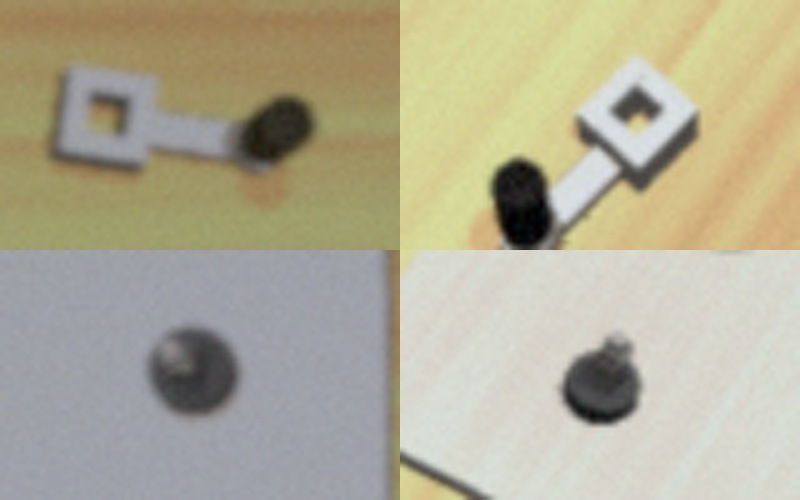

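```bash
python3 - <<'E'
from h import *
t=snapshot("top");s=snapshot("scene")
hub=((381.7,183),(312.6,262.9));kn=((417.6,183.4),(289.2,275.4));sh=((205,149),(423.4,152.6));co=((208.6,154.2),(420.2,161))
for n,(p,q) in dict(hub=hub,kn=kn,sh=sh,co=co).items():
    x,e=tri(t,p,s,q); print(n,x.round(4),round(e,4))
for n,(p,q),z in(("hub",hub,.03),("kn",kn,.074)): print(n,onz(t,*p,z).round(4),onz(s,*q,z).round(4))
# plate height: knob; collars
for a in(crop(t,190,130,40,40,15),crop(s,400,135,40,40,15)):pass
A=np.hstack([crop(t,190,135,26,30,15),crop(s,408,142,26,30,15)]);cv2.imwrite("pics/c2.png",np.clip(A*1.6,0,255).astype(np.uint8))
E
```

```text
hub [ 0.4839 -0.2758  0.0291] 0.0016
kn [ 0.4752 -0.3385  0.0819] 0.0009
sh [0.5456 0.0782 0.0633] 0.001
co [0.5436 0.0806 0.0252] 0.002
hub [ 0.4829 -0.2764  0.03  ] [ 0.4849 -0.2753  0.03  ]
kn [ 0.4758 -0.3405  0.074 ] [ 0.4735 -0.336   0.074 ]
```

View pics/c2.png

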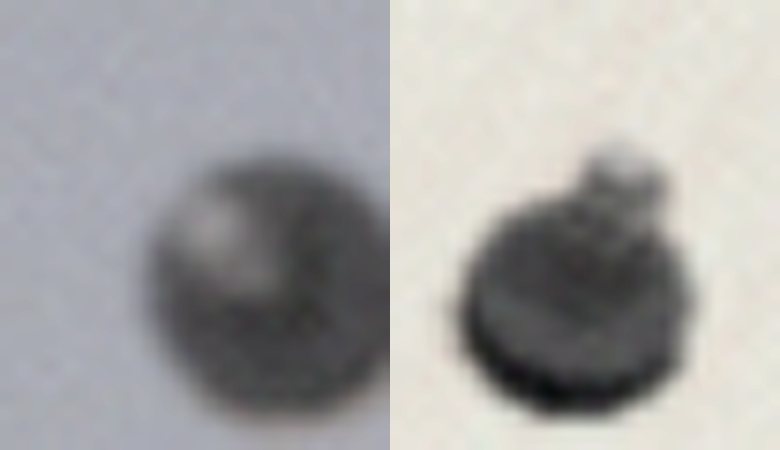

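```bash
python3 - <<'E'
from h import *
out=[]
for n,x,y in(("top",194,138),("scene",410,144)):
    L=[snapshot(n) for _ in range(8)]; m=np.mean([l["img"].astype(float) for l in L],0)[:,:,::-1]
    c=m[y:y+26,x:x+26]; c=(c-20)*(255/130.); c=cv2.resize(np.clip(c,0,255).astype(np.uint8),None,fx=15,fy=15,interpolation=cv2.INTER_LANCZOS4); out.append(c)
    print(n,(-L[0]["R"].T@L[0]["t"]).round(3))
cv2.imwrite("pics/c3.png",np.hstack(out))
t=snapshot("top");s=snapshot("scene")
for n,a,b in (("top",t,None),("sc",s,None)):
    o=np.array([.545,.079,.044]); print(n,proj(a,o),[ (proj(a,o+d)-proj(a,o)).tolist() for d in ([.01,0,0],[0,.01,0],[0,0,.017],[0,0,-.017])])
E
```

```text
top [ 0.34  -0.16   0.997]
scene [ 0.694 -0.547  0.884]
top [206.7 151. ] [[0.20000000000001705, -4.800000000000011], [-4.899999999999977, 0.0], [-2.0, -1.8000000000000114], [2.0, 1.8000000000000114]]
sc [421.4 157.2] [[3.8000000000000114, 2.0], [2.0, -2.799999999999983], [1.400000000000034, -4.299999999999983], [-1.3999999999999773, 4.200000000000017]]
```

View pics/c3.png

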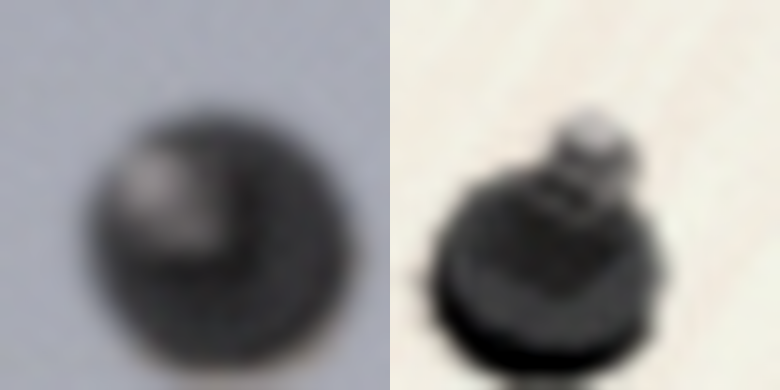

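```bash
python3 - <<'E'
from h import *
out=[]
for n,x,y in(("top",198,142),("scene",414,148)):
    L=[snapshot(n) for _ in range(10)]; m=np.mean([l["img"].astype(float).mean(2) for l in L],0)
    c=m[y:y+18,x:x+18]; print(n,c.round().astype(int)[:, :].tolist() if 0 else ''); 
    print('\n'.join(' '.join('%3d'%v for v in r) for r in c))
    d=cv2.resize(c.astype(np.float32),None,fx=22,fy=22,interpolation=cv2.INTER_CUBIC); d=np.clip((d-35)*255/(75 if n=="top" else 130),0,255).astype(np.uint8); out.append(cv2.applyColorMap(d,cv2.COLORMAP_JET))
cv2.imwrite("pics/c4.png",np.hstack(out))
E
```

```text
top 
108 108 108 108 108 108 108 109 108 109 108 108 108 108 109 108 109 108
108 108 108 108 108 108 107 107 107 107 107 108 108 108 108 108 108 108
109 108 107 108 107 108 106 105 103 101 100 102 103 105 106 107 108 109
107 108 108 107 106 104  99  95  89  84  83  85  88  93 100 104 107 108
109 108 108 106 102  92  80  72  67  62  60  62  65  72  81  91 101 106
108 108 106 103  95  84  71  62  55  53  51  50  50  53  62  74  88 100
108 107 103  96  90  86  81  72  61  55  52  47  46  47  49  57  71  87
108 104  96  86  87  91  89  80  67  57  51  45  42  44  46  49  57  72
106 100  85  76  82  90  89  81  69  59  51  43  38  42  45  47  48  60
104  93  76  67  74  81  81  75  68  61  52  42  37  40  45  46  47  51
103  88  69  59  63  68  70  69  67  63  53  43  37  40  45  45  47  48
102  87  66  54  54  58  62  65  67  65  54  42  37  40  44  46  47  45
103  88  67  52  48  52  53  54  57  54  48  38  36  41  45  47  47  46
104  89  71  52  45  44  43  41  41  40  39  35  36  41  46  47  46  44
104  93  74  55  47  42  39  38  37  36  36  35  38  42  45  47  45  43
107  99  83  63
[... 803 characters left out ...]
  52  43  45  51  63  75  88 116 136 139 141 141 140
106  68  52  46  43  44  50  49  44  54  67  73 109 134 140 141 141 140
 74  53  46  43  38  37  40  44  50  50  47  52  82 115 138 141 141 140
 57  50  44  41  38  35  36  38  40  40  41  48  62  98 137 141 140 140
 50  46  42  40  37  37  35  36  35  35  35  43  56  85 125 139 140 140
 51  48  45  40  37  38  38  35  34  35  39  50  54  76 114 138 140 139
 49  52  51  47  41  37  38  37  38  42  48  51  53  71 110 137 139 139
 40  51  52  52  49  46  41  39  42  48  52  53  56  81 120 138 139 139
 28  42  50  52  50  50  50  50  50  51  52  51  55  90 132 139 138 139
 23  28  42  48  49  51  51  51  52  52  51  47  51  92 135 139 138 139
```

View pics/c4.png

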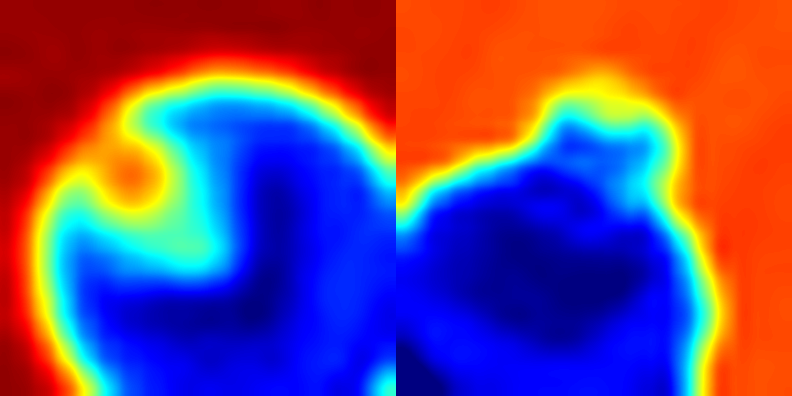

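Candidates for the crank, by pixel in the top view:
- Aluminium square-hub crank at (395,185): long arm, wood visible through the hole. This is my choice, and the close crop confirmed it.
- Short round-hub crank at (315,160).
- Blue look-alikes at (303,97), (472,203) and (388,323).

The shaft is at (208,154) and its sides are aligned with the world axes. (143,156) is the collet and (114,182) the pin.

```bash
python3 -m inch '[3,1.94,0,0,0,5.85,1, 3,1.94,0,0,0,5.85,1, 3,1.94,0,0,0,5.85,1, 3,1.94,0,0,0,5.85,1, 3,1.94,0,0,0,5.85,1, 3,1.94,0,0,0,5.85,1, 3,1.94,0,0,0,5.85,1, 3,1.94,0,0,0,5.85,1, 3,1.94,0,0,0,5.85,1, 3,1.94,0,0,0,5.85,1, 3,1.94,0,0,0,5.85,1, 2.8,1.94,0,0,0,5.85,1]'
```

```text
clock: 3.2
ee_pos: [0.4853, -0.2757, 0.1936]
tcp_rot: [[0.995, -0.098, 0.0], [-0.098, -0.995, -0.0], [0.0, 0.0, -1.0]]
force: [-0.0, -0.6, 0.3]
finger_gap: 0.0919
```

```bash
python3 -m inch '[-0.1,0,-2.5,0,0,0,1, 0,0,-2.5,0,0,0,1, 0,0,-2.5,0,0,0,1, 0,0,-2.5,0,0,0,1, 0,0,-2.5,0,0,0,1, 0,0,-2.5,0,0,0,1, 0,0,-2.2,0,0,0,1, 0,0,-1.5,0,0,0,1, 0,0,0,0,0,0,1]'
python3 - <<'E'
from h import *
t=snapshot("top");s=snapshot("scene")
cv2.imwrite("pics/d1.png",np.clip(np.hstack([crop(t,340,140,100,80,4),crop(s,265,225,100,80,4)])*1.5,0,255).astype(np.uint8))
E
```

```text
clock: 3.95
ee_pos: [0.4808, -0.2755, 0.0033]
tcp_rot: [[0.995, -0.104, -0.005], [-0.104, -0.995, 0.004], [-0.005, -0.003, -1.0]]
force: [-1.2, -0.0, -0.1]
finger_gap: 0.0919
```

View pics/d1.png

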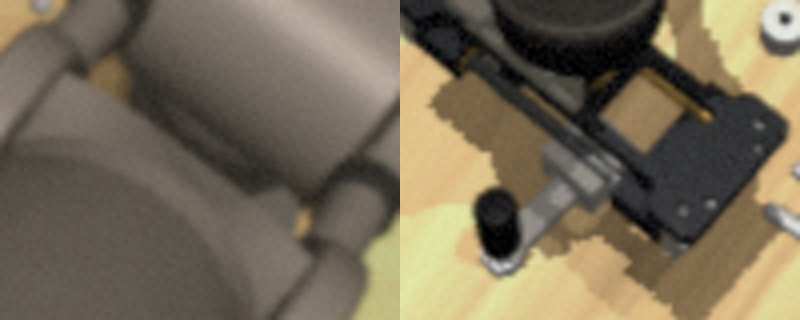

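```bash
python3 -m inch '[0.3,0,0.2,0,0,0,1, 0,0,0,0,0,0,-1, 0,0,0,0,0,0,-1, 0,0,0,0,0,0,-1, 0,0,0,0,0,0,-1, 0,0,0,0,0,0,-1, 0,0,0,0,0,0,-1]'
```

```text
clock: 4.63
ee_pos: [0.4857, -0.277, 0.0087]
tcp_rot: [[0.995, -0.104, 0.0], [-0.104, -0.995, -0.0], [0.0, 0.0, -1.0]]
force: [0.2, 0.1, 0.5]
finger_gap: 0.0564
```

```bash
python3 -m inch '[0,0,-0.3,0,0,0,-1, 0,0,0,0,0,0,-1, 0,0,0,0,0,0,-1, 0,0,0,0,0,0,-1, 0,0,0,0,0,0,-1, 0,0,0,0,0,0,-1]'
python3 - <<'E'
from h import *
s=snapshot("scene")
cv2.imwrite("pics/d2.png",np.clip(crop(s,265,225,100,80,6)*1.5,0,255).astype(np.uint8))
E
```

```text
clock: 5.13
ee_pos: [0.4857, -0.277, 0.0055]
tcp_rot: [[0.995, -0.104, 0.0], [-0.104, -0.995, -0.0], [0.0, -0.0, -1.0]]
force: [1.1, 0.5, -0.5]
finger_gap: 0.0165
```

View pics/d2.png

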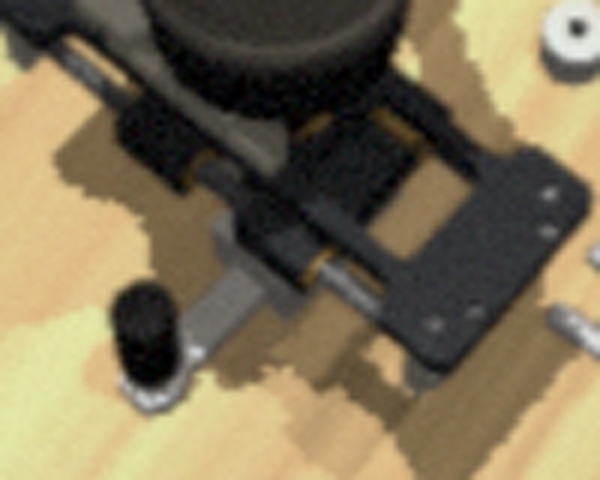

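```bash
python3 - <<'E'
from h import *
s=snapshot("scene");print(env.state()["finger_gap"])
m=np.ascontiguousarray(np.clip(crop(s,250,215,120,90,6)*1.5,0,255).astype(np.uint8))
S=env.state();R=S["tcp_rot"];p=S["ee_pos"]
def pt(X,c,r=4):
    q=(proj(s,X)-[250,215]+.5)*6; cv2.circle(m,(int(q[0]),int(q[1])),r,c,-1)
pt(p,(0,0,255))
for a in(-1,1):
  for b in (-1,1): pt(p+R@np.array([a*S["finger_gap"]/2,b*.0095,0]),(0,255,0))
e=np.array([np.cos(np.radians(-96)),np.sin(np.radians(-96))]);f=np.array([-e[1],e[0]])
h=np.array([.4839,-.2758])
for a in(-1,1):
  for b in (-1,1):
    for z in(0,.03): pt(np.r_[h+.018*(a*e+b*f),z],(255,0,255) if z else (255,0,0))
pt(np.r_[h+.065*e,.074],(255,255,0))
cv2.imwrite("pics/d3.png",m)
E
```

```text
0.00860647338302224
```

View pics/d3.png

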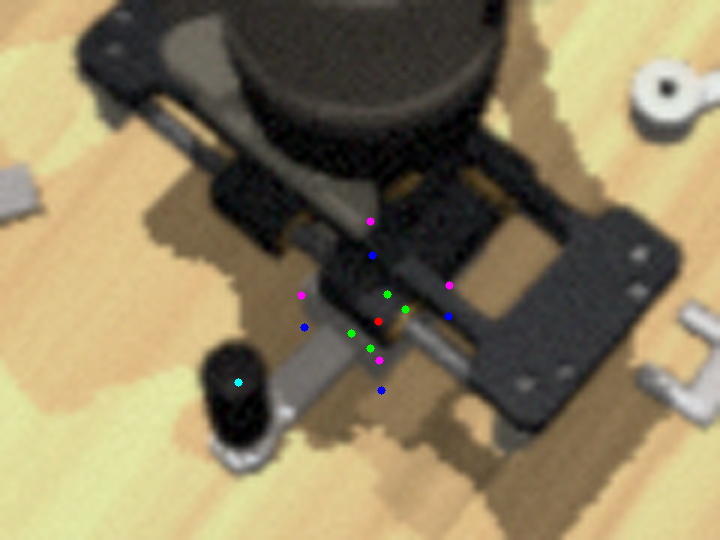

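```bash
python3 -m inch '[0,0,0,0,0,0,-1, 0,0,0,0,0,0,-1, 0,0,0,0,0,0,-1, 0,0,0,0,0,0,-1]'
python3 - <<'E'
from h import *
s=snapshot("scene");print(env.state()["force"],env.state()["moment"])
cv2.imwrite("pics/d4.png",np.clip(crop(s,290,235,60,50,12)*1.8,0,255).astype(np.uint8))
E
```

```text
clock: 5.57
ee_pos: [0.4858, -0.277, 0.0056]
tcp_rot: [[0.995, -0.104, 0.0], [-0.104, -0.995, -0.0], [0.0, 0.0, -1.0]]
force: [0.6, -0.1, 0.1]
finger_gap: 0.0004
[-0.27814194 -0.55423037  0.16035783] [-0.05918877 -0.1064944   0.05407665]
```

View pics/d4.png

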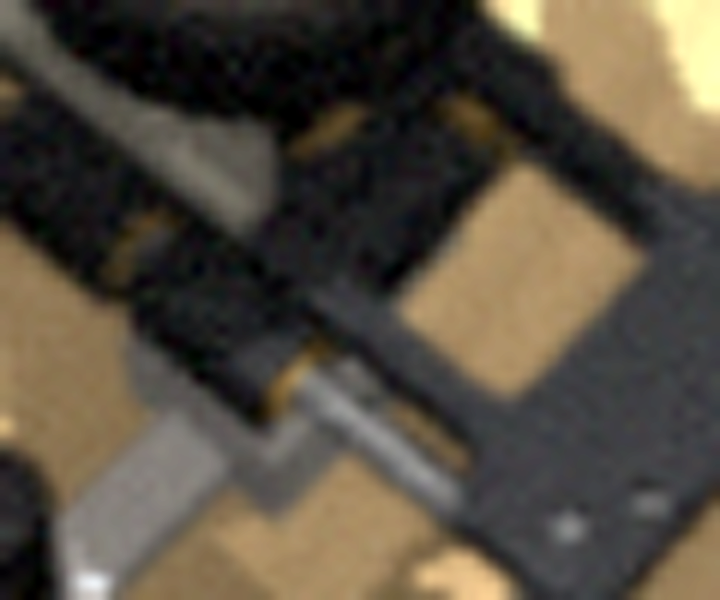

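```bash
python3 - <<'E'
from h import *
s=snapshot("scene")
m=np.ascontiguousarray(np.clip(crop(s,240,205,130,97,6)*1.6,0,255).astype(np.uint8))
S=env.state();R=S["tcp_rot"];p=S["ee_pos"]
for z,c in((.066,(0,0,255)),(.11,(255,0,255)),(.03,(0,255,0)),(0,(255,255,0))):
  w=(.095,.0375) if z>.05 else (.02,.0095)
  for a in(-1,1):
    for b in (-1,1):
      q=(proj(s,p+R@np.array([a*w[0],b*w[1],-z]))-[240,205]+.5)*6; cv2.circle(m,(int(q[0]),int(q[1])),5,c,-1)
cv2.imwrite("pics/d5.png",m)
E
```

```text
(no output)
```

View pics/d5.png

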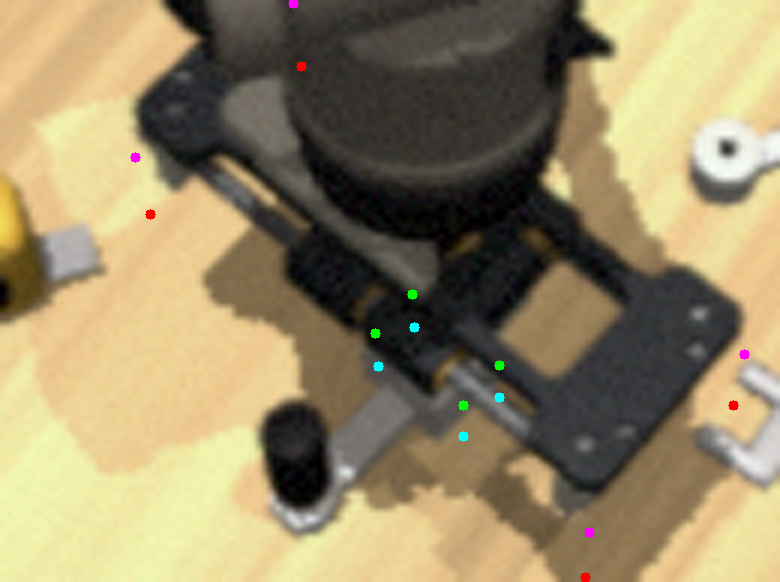

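The gap has gone to about 0 with the hub still in place, so the fingers did not take it. I'll open, raise, and check where the tool really is.

```bash
python3 -m inch '[0,0,0,0,0,0,1, 0,0,0,0,0,0,1, 0,0,0,0,0,0,1, 0,0,0,0,0,0,1, 0,0,0,0,0,0,1, 0,0,0,0,0,0,1, 0,0,0,0,0,0,1,0,0,0,0,0,0,1,0,0,0,0,0,0,1,0,0,0,0,0,0,1,0,0,0,0,0,0,1]'
python3 - <<'E'
from h import *
s=snapshot("scene")
cv2.imwrite("pics/d6.png",np.clip(crop(s,240,205,130,97,6)*1.6,0,255).astype(np.uint8))
E
```

```text
clock: 6.58
ee_pos: [0.4858, -0.2769, 0.0055]
tcp_rot: [[0.995, -0.104, 0.0], [-0.104, -0.995, -0.0], [0.0, 0.0, -1.0]]
force: [0.2, 0.4, 0.3]
finger_gap: 0.0692
```

View pics/d6.png

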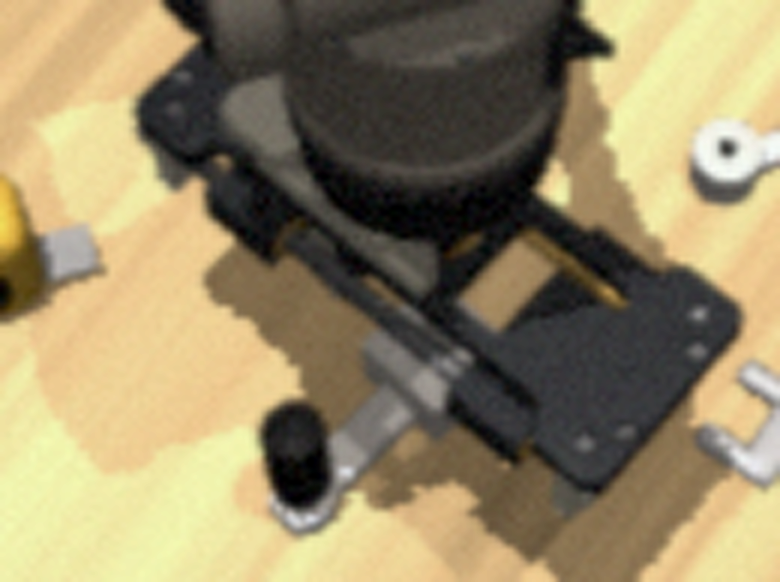

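```bash
python3 -m inch '[0,0,1,0,0,0,1, 0,0,2,0,0,0,1, 0,0,2,0,0,0,1, 0,0,2,0,0,0,1, 0,0,2,0,0,0,1, 0,0,2,0,0,0,1, 0,0,2,0,0,0,1,0,0,1,0,0,0,1,0,0,0,0,0,0,1]'
python3 - <<'E'
from h import *
s=snapshot("scene");t=snapshot("top")
S=env.state();R=S["tcp_rot"];p=S["ee_pos"]
out=[]
for c,x,y in((s,260,150),(t,340,130)):
  m=np.ascontiguousarray(np.clip(crop(c,x,y,130,145,4)*1.6,0,255).astype(np.uint8))
  if c is s:
   for X in [p]+[p+R@np.array([a*S["finger_gap"]/2,b*.0095,-.0188]) for a in(-1,1) for b in(-1,1)]:
    q=(proj(c,X)-[x,y]+.5)*4; cv2.circle(m,(int(q[0]),int(q[1])),3,(0,0,255),-1)
  out.append(m[:,:390])
cv2.imwrite("pics/d7.png",np.hstack(out)); print(p,S["finger_gap"])
E
```

```text
clock: 7.38
ee_pos: [0.4869, -0.2778, 0.1485]
tcp_rot: [[0.995, -0.104, 0.004], [-0.104, -0.995, -0.003], [0.005, 0.003, -1.0]]
force: [-0.9, 0.1, 0.6]
finger_gap: 0.0918
[ 0.48553214 -0.27679255  0.14532645] 0.09199067857018663
```

View pics/d7.png

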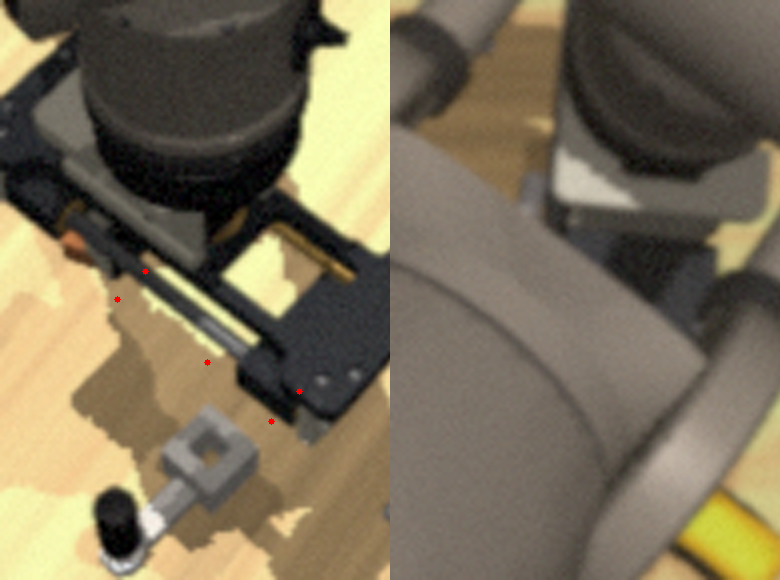

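```bash
python3 - <<'E'
from h import *
s=snapshot("scene")
c=s["img"][:,:,::-1].astype(float)
m=np.mean([snapshot("scene")["img"][:,:,::-1].astype(float) for _ in range(4)],0)
a=m[195:265,255:345]; a=255*(np.clip(a,0,255)/255)**.55
cv2.imwrite("pics/d8.png",cv2.resize(a.astype(np.uint8),None,fx=8,fy=8,interpolation=cv2.INTER_CUBIC))
E
```

```text
(no output)
```

View pics/d8.png

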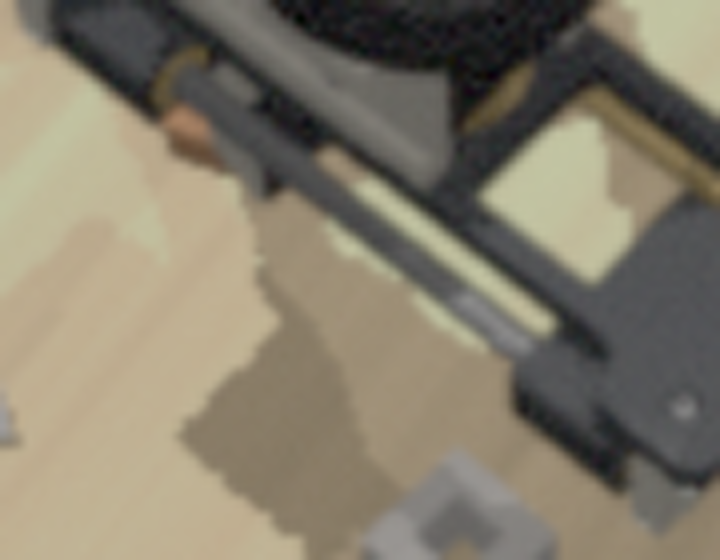

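```bash
python3 - <<'E'
from h import *
s=snapshot("scene")
S=env.state();R=S["tcp_rot"];p=S["ee_pos"]
for z in (0,.0188,.03,.047,.066):
  print(z,[proj(s,p+R@np.array([a,b,-z])).tolist() for a in(-.065,-.046,.046,.065) for b in (-.0095,.0095)])
E
```

```text
0 [[288.9, 216.2], [282.1, 223.0], [296.4, 222.0], [289.5, 228.9], [333.9, 251.6], [327.1, 259.1], [342.0, 258.0], [335.3, 265.6]]
0.0188 [[288.3, 211.5], [281.3, 218.3], [295.9, 217.4], [288.9, 224.4], [334.2, 247.4], [327.3, 255.0], [342.5, 253.9], [335.6, 261.6]]
0.03 [[287.9, 208.6], [280.8, 215.5], [295.6, 214.5], [288.5, 221.6], [334.4, 244.8], [327.4, 252.5], [342.8, 251.4], [335.8, 259.2]]
0.047 [[287.3, 204.0], [280.1, 211.0], [295.1, 210.1], [287.9, 217.2], [334.7, 240.8], [327.5, 248.5], [343.2, 247.4], [336.1, 255.3]]
0.066 [[286.7, 198.8], [279.2, 205.9], [294.6, 204.9], [287.2, 212.1], [335.0, 236.0], [327.7, 243.9], [343.7, 242.8], [336.4, 250.8]]
```

```bash
python3 - <<'E'
from h import *
s=snapshot("scene");t=snapshot("top")
m=cv2.imread("pics/scene0.png").astype(float)[95:260,0:120]
m=255*(m/255)**.6; m=np.ascontiguousarray(cv2.resize(m.astype(np.uint8),None,fx=3.6,fy=3.6,interpolation=cv2.INTER_CUBIC))
R=np.array([[.2395,-.9709,0],[-.9709,-.2395,0],[0,0,-1]]);p=np.array([.1257,-.5093,.1929])
for a in(-.065,-.046,.046,.065):
  for b in(-.0095,.0095):
    q=proj(s,p+R@np.array([a,b,0]))*3.6-[0,95*3.6]; cv2.circle(m,(int(q[0]),int(q[1])),3,(0,0,255),-1)
    q=proj(s,p+R@np.array([a,b,-.066]))*3.6-[0,95*3.6]; cv2.circle(m,(int(q[0]),int(q[1])),3,(0,255,0),-1)
m2=cv2.imread("pics/top0.png").astype(float)[300:400,480:640]
m2=255*(m2/255)**.6; m2=np.ascontiguousarray(cv2.resize(m2.astype(np.uint8),None,fx=2.3,fy=2.3,interpolation=cv2.INTER_CUBIC))
for a in(-.065,-.046,.046,.065):
  for b in(-.0095,.0095):
   for z,c in((0,(0,0,255)),(-.066,(0,255,0))):
    q=(proj(t,p+R@np.array([a,b,z]))-[480,300])*2.3; cv2.circle(m2,(int(q[0]),int(q[1])),2,c,-1)
H=max(m.shape[0],m2.shape[0]); o=np.zeros((H,m.shape[1]+m2.shape[1],3),np.uint8); o[:m.shape[0],:m.shape[1]]=m; o[:m2.shape[0],m.shape[1]:]=m2
print(o.shape);cv2.imwrite("pics/e1.png",o[:600,:800])
E
```

```text
(594, 800, 3)
```

View pics/e1.png

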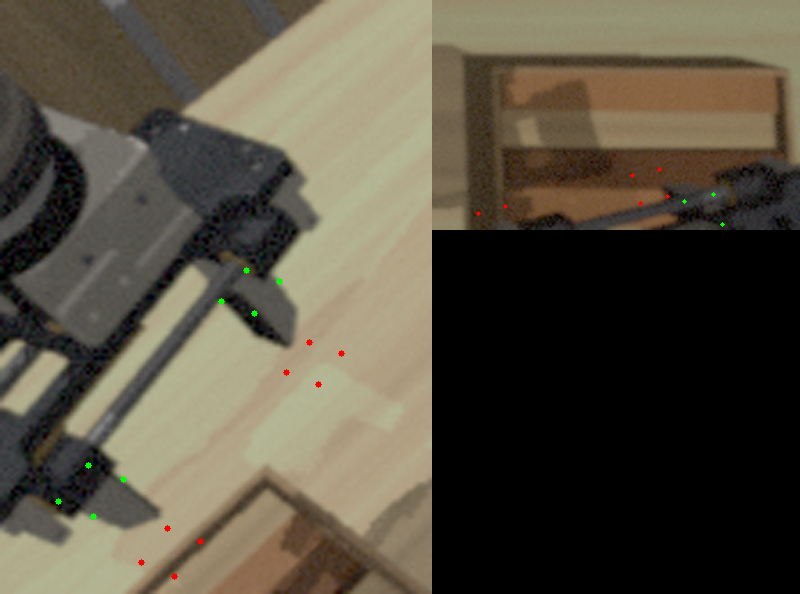

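The start picture shows the fingertips ending about 30 mm above the reported TCP, so the reported TCP lies roughly 3 cm too deep along the tool. I'll calibrate it by touching the table with the open fingers astride the hub.

```bash
python3 -m inch '[0,0,-3,0,0,0,1, 0,0,-3,0,0,0,1, 0,0,-3,0,0,0,1, 0,0,-3,0,0,0,1, 0,0,-2,0,0,0,1, 0,0,-0.6,0,0,0,1,0,0,0,0,0,0,1,0,0,0,0,0,0,1]'; python3 -m inch '[0,0,-0.5,0,0,0,1,0,0,-0.5,0,0,0,1,0,0,0,0,0,0,1,0,0,0,0,0,0,1]'
```

```text
clock: 8.55
ee_pos: [0.4862, -0.2773, 0.0002]
tcp_rot: [[0.995, -0.104, 0.001], [-0.104, -0.995, -0.001], [0.001, 0.0, -1.0]]
force: [-0.3, 0.0, 0.1]
finger_gap: 0.0919
clock: 8.88
ee_pos: [0.4858, -0.277, -0.0102]
tcp_rot: [[0.995, -0.104, 0.0], [-0.104, -0.995, -0.0], [0.0, 0.0, -1.0]]
force: [0.9, 0.2, -0.6]
finger_gap: 0.092
```

```bash
python3 -m inch '[0,0,-0.3,0,0,0,1,0,0,-0.3,0,0,0,1,0,0,0,0,0,0,1]';python3 -m inch '[0,0,-0.3,0,0,0,1,0,0,0,0,0,0,1]';python3 -m inch '[0,0,-0.3,0,0,0,1,0,0,0,0,0,0,1]'
python3 - <<'E'
from h import *
m=snapshot("scene")["img"][:,:,::-1].astype(float)
a=m[230:300,270:360]; a=255*(np.clip(a,0,255)/255)**.55
cv2.imwrite("pics/e2.png",cv2.resize(a.astype(np.uint8),None,fx=8,fy=8,interpolation=cv2.INTER_CUBIC))
E
```

```text
clock: 9.13
ee_pos: [0.4855, -0.2767, -0.0169]
tcp_rot: [[0.995, -0.104, -0.001], [-0.104, -0.995, 0.0], [-0.001, -0.0, -1.0]]
force: [-0.6, 0.2, 0.2]
finger_gap: 0.0919
clock: 9.3
ee_pos: [0.4855, -0.2768, -0.02]
tcp_rot: [[0.995, -0.104, -0.0], [-0.104, -0.995, 0.0], [-0.0, -0.0, -1.0]]
force: [-0.7, 0.3, 0.7]
finger_gap: 0.0921
clock: 9.47
ee_pos: [0.4855, -0.2768, -0.0229]
tcp_rot: [[0.995, -0.104, -0.0], [-0.104, -0.995, 0.0], [-0.0, -0.0, -1.0]]
force: [0.5, -0.6, -0.7]
finger_gap: 0.0918
```

View pics/e2.png

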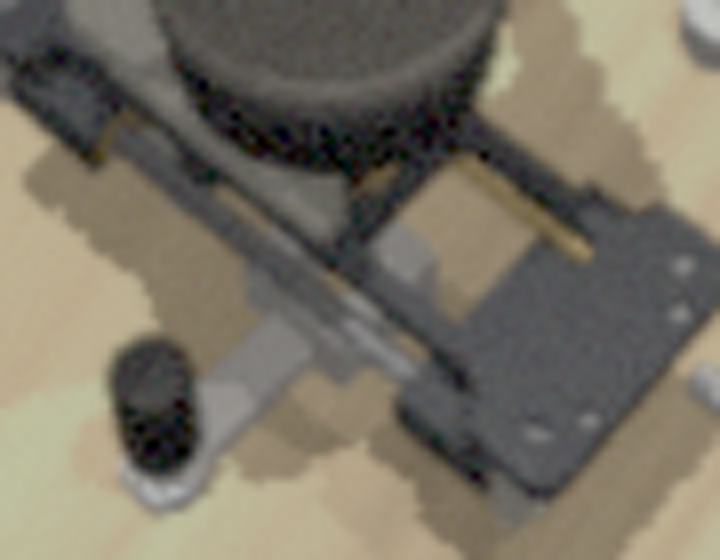

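```bash
python3 -m inch '[0,0,-0.3,0,0,0,1,0,0,0,0,0,0,1]';python3 -m inch '[0,0,-0.2,0,0,0,1,0,0,0,0,0,0,1]';python3 -m inch '[0,0,-0.2,0,0,0,1,0,0,0,0,0,0,1]'
```

```text
clock: 9.68
ee_pos: [0.4855, -0.2768, -0.0259]
tcp_rot: [[0.995, -0.104, -0.0], [-0.104, -0.995, 0.0], [-0.0, -0.0, -1.0]]
force: [0.2, 0.4, -0.2]
finger_gap: 0.0917
clock: 9.85
ee_pos: [0.4856, -0.2768, -0.0278]
tcp_rot: [[0.995, -0.104, -0.0], [-0.104, -0.995, 0.0], [-0.0, -0.0, -1.0]]
force: [-0.6, -0.6, -0.5]
finger_gap: 0.0917
clock: 10.02
ee_pos: [0.4856, -0.2769, -0.0298]
tcp_rot: [[0.995, -0.104, -0.0], [-0.104, -0.995, 0.0], [-0.0, -0.0, -1.0]]
force: [-0.8, -0.6, -0.3]
finger_gap: 0.0918
```

```bash
python3 -m inch '[0,0,0,0,0,0,1]'
```

```text
clock: 10.1
ee_pos: [0.4857, -0.2769, -0.0296]
tcp_rot: [[0.995, -0.104, -0.0], [-0.104, -0.995, 0.0], [-0.0, -0.0, -1.0]]
force: [-0.4, -0.6, 0.1]
finger_gap: 0.0922
```

```bash
python3 -m inch '[0,0,-0.3,0,0,0,1,0,0,0,0,0,0,1]';python3 -m inch '[0,0,-0.2,0,0,0,1,0,0,0,0,0,0,1]'
```

```text
clock: 10.27
ee_pos: [0.4856, -0.2769, -0.0328]
tcp_rot: [[0.995, -0.104, -0.0], [-0.104, -0.995, 0.0], [-0.0, -0.0, -1.0]]
force: [0.2, 0.3, 0.6]
finger_gap: 0.0919
clock: 10.43
ee_pos: [0.4858, -0.277, -0.033]
tcp_rot: [[0.995, -0.103, 0.0], [-0.103, -0.995, -0.0], [0.0, 0.0, -1.0]]
force: [-4.6, 2.4, 14.0]
finger_gap: 0.0913
```

```bash
python3 -m inch '[0,0,-0.2,0,0,0,1,0,0,0,0,0,0,1]';python3 -m inch '[0,0,-0.2,0,0,0,1,0,0,0,0,0,0,1]'
```

```text
clock: 10.6
ee_pos: [0.4858, -0.277, -0.0331]
tcp_rot: [[0.995, -0.103, 0.001], [-0.103, -0.995, -0.001], [0.001, 0.001, -1.0]]
force: [-7.9, 5.5, 30.7]
finger_gap: 0.0919
clock: 10.77
ee_pos: [0.4859, -0.2771, -0.0332]
tcp_rot: [[0.995, -0.103, 0.001], [-0.103, -0.995, -0.001], [0.001, 0.001, -1.0]]
force: [-13.1, 8.9, 47.1]
finger_gap: 0.0918
```

Contact came at a reported z of −0.033, so true tip height = reported + 33 mm. I'll raise to a true 5 mm and close.

```bash
python3 -m inch '[0,0,0.5,0,0,0,1,0,0,0.5,0,0,0,1,0,0,0,0,0,0,-1,0,0,0,0,0,0,-1,0,0,0,0,0,0,-1,0,0,0,0,0,0,-1,0,0,0,0,0,0,-1,0,0,0,0,0,0,-1,0,0,0,0,0,0,-1,0,0,0,0,0,0,-1,0,0,0,0,0,0,-1,0,0,0,0,0,0,-1]'
```

```text
clock: 11.77
ee_pos: [0.4855, -0.2768, -0.0286]
tcp_rot: [[0.995, -0.104, -0.0], [-0.104, -0.995, 0.0], [-0.0, -0.0, -1.0]]
force: [-0.4, -0.2, -2.0]
finger_gap: 0.0365
```

```bash
python3 -m inch '[0,0,1,0,0,0,-1,0,0,2,0,0,0,-1,0,0,2,0,0,0,-1,0,0,2,0,0,0,-1,0,0,2,0,0,0,-1,0,0,1.5,0,0,0,-1,0,0,1,0,0,0,-1,0,0,0,0,0,0,-1,0,0,0,0,0,0,-1]'
python3 - <<'E'
from h import *
s=snapshot("scene");m=s["img"][:,:,::-1].astype(float)
a=m[195:285,255:360]; a=255*(np.clip(a,0,255)/255)**.55
cv2.imwrite("pics/e3.png",cv2.resize(a.astype(np.uint8),None,fx=6,fy=6,interpolation=cv2.INTER_CUBIC))
E
```

```text
clock: 12.52
ee_pos: [0.4857, -0.2769, 0.0868]
tcp_rot: [[0.995, -0.104, 0.001], [-0.104, -0.995, -0.0], [0.001, 0.0, -1.0]]
force: [-0.4, -0.0, -2.4]
finger_gap: 0.0365
```

View pics/e3.png

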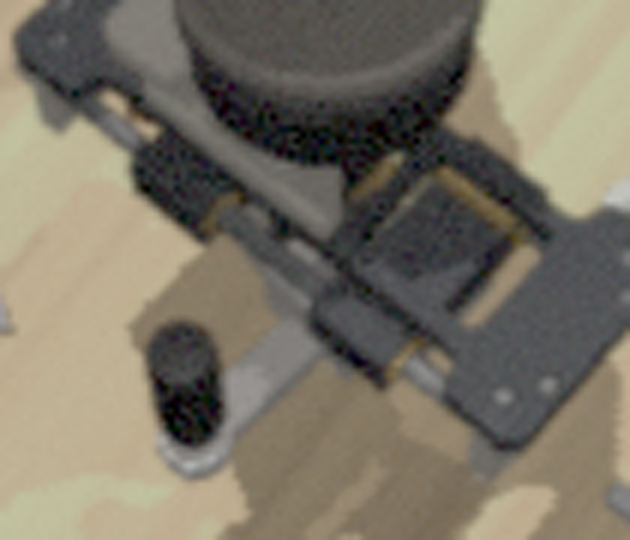

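```bash
python3 - <<'E'
from h import *
s=snapshot("scene");S=env.state();p=S["ee_pos"];R=S["tcp_rot"]
k=onz(s,285.5,252.5,.189); print(k)
e=np.array([-R[0,1]*-1,0]) 
yaw=np.arctan2(R[1,0],R[0,0])-np.pi/2
d=np.array([np.cos(yaw),np.sin(yaw)]);h=k[:2]-.065*d;print(h,h-p[:2],np.degrees(yaw))
for z in (.18,.189,.198): print(proj(s,np.r_[p[:2]+.065*d,z]))
E
```

```text
[ 0.47512451 -0.33688095  0.189     ]
[ 0.48186195 -0.27223108] [-0.00321439  0.00420769] -95.94955815602722
[285.9 257.5]
[285.5 255.4]
[285.1 253.3]
```

```bash
python3 -m inch '[0.5,2.94,0,0,0,0.5,-1,0.5,2.94,0,0,0,0.5,-1,0.5,2.94,0,0,0,0.5,-1,0.5,2.94,0,0,0,0.5,-1,0.5,2.94,0,0,0,0.5,-1,0.5,2.94,0,0,0,0.5,-1,0.5,2.94,0,0,0,0.5,-1,0.5,2.94,0,0,0,0.5,-1,0.5,2.94,0,0,0,0.5,-1,0.5,2.94,0,0,0,0.5,-1,0.5,2.94,0,0,0,0.5,-1,0.5,2.94,0,0,0,0.5,-1]'; python3 -m inch '[0,0,-1.5,0,0,0,-1,0,0,0,0,0,0,-1,0,0,0,0,0,0,-1]'
python3 - <<'E'
from h import *
s=snapshot("scene");t=snapshot("top")
o=[]
for c,x,y in((s,365,105),(t,155,105)):
  a=c["img"][y:y+90,x:x+95,::-1].astype(float); a=255*(a/255)**.55
  o.append(cv2.resize(a.astype(np.uint8),None,fx=4.2,fy=4.2,interpolation=cv2.INTER_CUBIC))
cv2.imwrite("pics/f1.png",np.hstack(o))
E
```

```text
clock: 13.62
ee_pos: [0.545, 0.0774, 0.0852]
tcp_rot: [[1.0, 0.001, -0.002], [0.001, -1.0, -0.0], [-0.002, 0.0, -1.0]]
force: [1.0, -0.7, -2.5]
finger_gap: 0.0366
clock: 13.87
ee_pos: [0.5443, 0.0759, 0.0699]
tcp_rot: [[1.0, 0.002, -0.004], [0.002, -1.0, -0.0], [-0.004, 0.0, -1.0]]
force: [0.1, 0.3, -2.0]
finger_gap: 0.0361
```

View pics/f1.png

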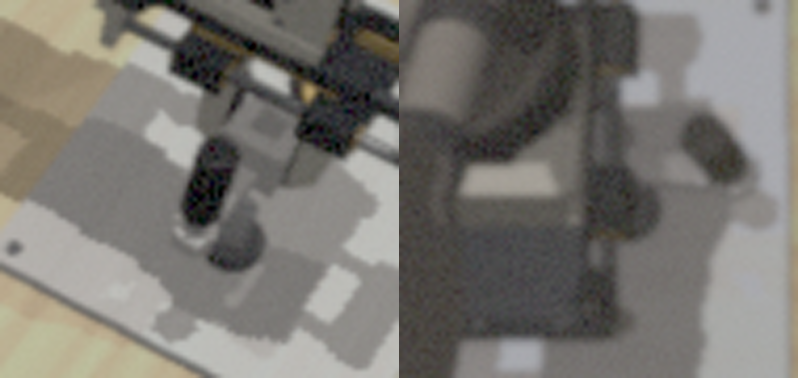

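```bash
python3 - <<'E'
from h import *
L=[snapshot("scene") for _ in range(6)];s=L[0]
m=np.mean([l["img"][:,:,::-1].astype(float) for l in L],0)
a=m[115:175,400:460]; a=np.clip(255*(a/190)**.6,0,255)
im=np.ascontiguousarray(cv2.resize(a.astype(np.uint8),None,fx=10,fy=10,interpolation=cv2.INTER_CUBIC))
p=env.state()["ee_pos"];h=p[:2]+[0,.0]
for d in[(0,0)]+[(x,y) for x in(-.018,.018) for y in(-.018,.018)]:
  q=(proj(s,np.r_[h+d,.128])-[400,115]+.5)*10;cv2.circle(im,(int(q[0]),int(q[1])),3,(0,0,255),-1)
q=(proj(s,np.r_[h+[0,-.065],.172])-[400,115]+.5)*10;cv2.circle(im,(int(q[0]),int(q[1])),3,(0,255,0),-1)
cv2.imwrite("pics/f2.png",im);print(p)
E
```

```text
[0.54593332 0.0753245  0.07189754]
```

View pics/f2.png

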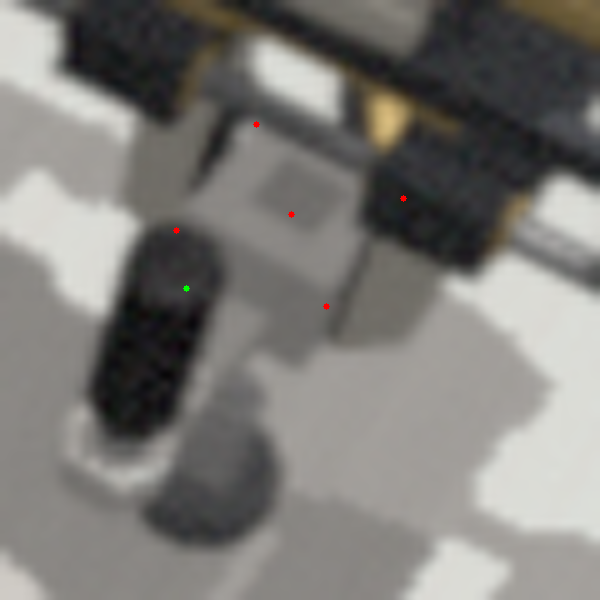

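```bash
python3 -m inch '[0,0,-1,0,0,0,-1,0,0,-1,0,0,0,-1,0,0,-1,0,0,0,-1,0,0,-0.5,0,0,0,-1,0,0,-0.5,0,0,0,-1,0,0,0,0,0,0,-1,0,0,0,0,0,0,-1]'
python3 - <<'E'
from h import *
L=[snapshot("scene") for _ in range(4)];s=L[0]
m=np.mean([l["img"][:,:,::-1].astype(float) for l in L],0)
a=m[115:175,400:460]; a=np.clip(255*(a/190)**.6,0,255)
im=np.ascontiguousarray(cv2.resize(a.astype(np.uint8),None,fx=10,fy=10,interpolation=cv2.INTER_CUBIC))
cv2.imwrite("pics/f3.png",im);S=env.state();print(S["ee_pos"],S["force"])
E
```

```text
clock: 14.85
ee_pos: [0.5456, 0.0759, 0.0311]
tcp_rot: [[1.0, 0.001, -0.001], [0.001, -1.0, -0.0], [-0.001, 0.0, -1.0]]
force: [-0.6, 0.3, -2.8]
finger_gap: 0.0366
[0.5461018  0.07588738 0.03199778] [-0.23404476  0.19460757 -1.98605773]
```

View pics/f3.png

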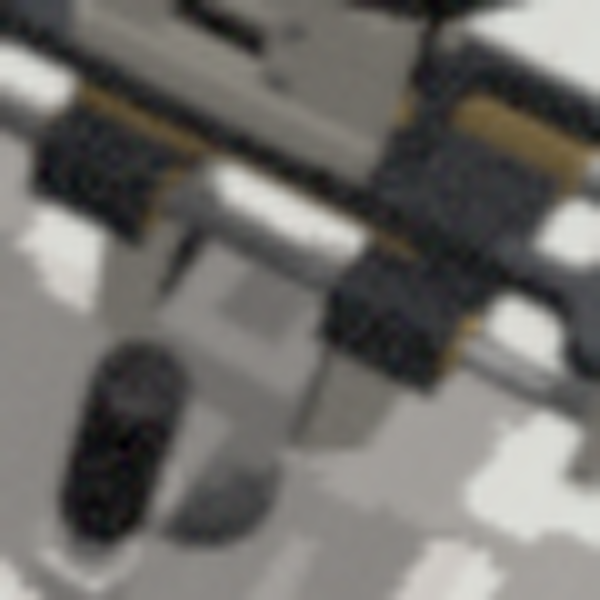

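Hub is about over the collar. I'll descend in small steps and watch the force.

```bash
python3 -m inch '[0,0,-0.4,0,0,0,-1,0,0,-0.4,0,0,0,-1,0,0,0,0,0,0,-1]'; python3 -m inch '[0,0,-0.3,0,0,0,-1,0,0,0,0,0,0,-1]'
```

```text
clock: 15.3
ee_pos: [0.5451, 0.0759, 0.0227]
tcp_rot: [[1.0, 0.001, -0.001], [0.001, -1.0, -0.0], [-0.001, 0.0, -1.0]]
force: [0.3, -0.2, -1.0]
finger_gap: 0.0363
clock: 15.47
ee_pos: [0.5455, 0.0759, 0.02]
tcp_rot: [[1.0, 0.001, -0.001], [0.001, -1.0, 0.0], [-0.001, -0.0, -1.0]]
force: [0.4, 0.5, -2.0]
finger_gap: 0.0363
```

```bash
python3 -m inch '[0,0,-0.3,0,0,0,-1,0,0,0,0,0,0,-1]'
```

```text
clock: 15.63
ee_pos: [0.5462, 0.0765, 0.0175]
tcp_rot: [[1.0, 0.001, 0.001], [0.001, -1.0, 0.001], [0.001, -0.001, -1.0]]
force: [2.9, 3.3, -1.6]
finger_gap: 0.0364
```

```bash
python3 -m inch '[0.15,0.15,0,0,0,0,-1,0,0,0,0,0,0,-1]'; python3 -m inch '[0,0,-0.2,0,0,0,-1,0,0,0,0,0,0,-1]'
```

```text
clock: 15.8
ee_pos: [0.5473, 0.0773, 0.0175]
tcp_rot: [[1.0, 0.001, -0.0], [0.001, -1.0, -0.0], [-0.0, 0.0, -1.0]]
force: [0.7, 1.3, -2.0]
finger_gap: 0.0364
clock: 15.97
ee_pos: [0.5473, 0.0774, 0.0153]
tcp_rot: [[1.0, 0.001, 0.0], [0.001, -1.0, 0.0], [0.0, -0.0, -1.0]]
force: [0.8, 1.1, -1.3]
finger_gap: 0.0365
```

```bash
python3 -m inch '[0.05,0.1,-0.3,0,0,0,-1,0,0,0,0,0,0,-1]'; python3 -m inch '[0,0,-0.3,0,0,0,-1,0,0,0,0,0,0,-1]'
```

```text
clock: 16.13
ee_pos: [0.5466, 0.0786, 0.0122]
tcp_rot: [[1.0, 0.001, -0.002], [0.001, -1.0, 0.0], [-0.002, -0.0, -1.0]]
force: [-3.6, 1.1, 1.4]
finger_gap: 0.0369
clock: 16.3
ee_pos: [0.5463, 0.0788, 0.0095]
tcp_rot: [[1.0, 0.001, -0.003], [0.001, -1.0, 0.001], [-0.003, -0.001, -1.0]]
force: [-5.6, 2.8, 4.1]
finger_gap: 0.0357
```

```bash
python3 -m inch '[-0.12,0.1,0,0,0,0,-1,0,0,0,0,0,0,-1]'; python3 -m inch '[0,0,-0.3,0,0,0,-1,0,0,0,0,0,0,-1]'
```

```text
clock: 16.47
ee_pos: [0.5461, 0.0794, 0.0093]
tcp_rot: [[1.0, 0.001, -0.0], [0.001, -1.0, -0.0], [-0.0, 0.0, -1.0]]
force: [-3.9, 0.5, 0.6]
finger_gap: 0.036
clock: 16.63
ee_pos: [0.5454, 0.0798, 0.0064]
tcp_rot: [[1.0, 0.001, -0.002], [0.001, -1.0, 0.001], [-0.002, -0.001, -1.0]]
force: [-4.5, 3.5, 2.8]
finger_gap: 0.0359
```

```bash
python3 -m inch '[-0.1,0.08,0,0,0,0,-1,0,0,0,0,0,0,-1]'; python3 -m inch '[0,0,-0.3,0,0,0,-1,0,0,0,0,0,0,-1]'; python3 -c "
from h import *;print(env.state()['moment'])"
```

```text
clock: 16.8
ee_pos: [0.5452, 0.0802, 0.0062]
tcp_rot: [[1.0, 0.001, -0.0], [0.001, -1.0, -0.0], [-0.0, 0.0, -1.0]]
force: [-2.1, 0.5, -0.5]
finger_gap: 0.0364
clock: 16.97
ee_pos: [0.5451, 0.0802, 0.0028]
tcp_rot: [[1.0, 0.001, -0.001], [0.001, -1.0, 0.0], [-0.001, -0.0, -1.0]]
force: [-2.3, 1.2, -2.6]
finger_gap: 0.0357
[0.24407986 0.36214845 0.04837352]
```

Sliding down nicely.

```bash
python3 -m inch '[-0.06,0.04,-0.3,0,0,0,-1,0,0,0,0,0,0,-1]'; python3 -m inch '[0,0,-0.2,0,0,0,-1,0,0,0,0,0,0,-1]'; python3 -m inch '[0,0,-0.2,0,0,0,-1,0,0,0,0,0,0,-1]'
```

```text
clock: 17.13
ee_pos: [0.545, 0.0804, -0.0001]
tcp_rot: [[1.0, 0.001, 0.0], [0.001, -1.0, -0.0], [0.0, 0.0, -1.0]]
force: [-1.4, 1.1, -3.3]
finger_gap: 0.0361
clock: 17.3
ee_pos: [0.545, 0.0804, -0.0018]
tcp_rot: [[1.0, 0.001, 0.0], [0.001, -1.0, -0.0], [0.0, 0.0, -1.0]]
force: [-1.7, -0.1, -3.5]
finger_gap: 0.0355
clock: 17.47
ee_pos: [0.545, 0.0805, -0.0038]
tcp_rot: [[1.0, 0.001, 0.0], [0.001, -1.0, -0.0], [0.0, 0.0, -1.0]]
force: [-1.0, -0.3, -3.5]
finger_gap: 0.0359
```

```bash
python3 -m inch '[0,0,-0.2,0,0,0,-1,0,0,0,0,0,0,-1]'; python3 -m inch '[0,0,-0.2,0,0,0,-1,0,0,0,0,0,0,-1]'; python3 -m inch '[0,0,-0.2,0,0,0,-1,0,0,0,0,0,0,-1]'
```

```text
clock: 17.63
ee_pos: [0.545, 0.0805, -0.0057]
tcp_rot: [[1.0, 0.001, 0.0], [0.001, -1.0, -0.0], [0.0, 0.0, -1.0]]
force: [-1.4, -0.4, -2.5]
finger_gap: 0.0359
clock: 17.8
ee_pos: [0.545, 0.0806, -0.0068]
tcp_rot: [[1.0, 0.001, 0.0], [0.001, -1.0, -0.0], [0.0, 0.0, -1.0]]
force: [-3.1, -0.3, 5.3]
finger_gap: 0.0359
clock: 17.97
ee_pos: [0.5451, 0.0807, -0.0073]
tcp_rot: [[1.0, 0.001, 0.001], [0.001, -1.0, -0.0], [0.001, 0.0, -1.0]]
force: [-7.9, 0.4, 19.7]
finger_gap: 0.0358
```

```bash
python3 -m inch '[0,0,0.3,0,0,0,-1,0,0,0,0,0,0,1,0,0,0,0,0,0,1,0,0,0,0,0,0,1,0,0,0,0,0,0,1,0,0,0,0,0,0,1,0,0,0,0,0,0,1,0,0,0,0,0,0,1]'; python3 -m inch '[0,0,1,0,0,0,1,0,0,1.5,0,0,0,1,0,0,1.5,0,0,0,1,0,0,1.5,0,0,0,1,0,0,1.5,0,0,0,1,0,0,1.5,0,0,0,1,0,0,0.5,0,0,0,1,0,0,0,0,0,0,1]'
python3 - <<'E'
from h import *
s=snapshot("scene");t=snapshot("top")
o=[]
for c,x,y in((s,385,125),(t,180,110)):
  a=c["img"][y:y+65,x:x+65,::-1].astype(float); a=np.clip(255*(a/200)**.55,0,255)
  o.append(cv2.resize(a.astype(np.uint8),None,fx=6,fy=6,interpolation=cv2.INTER_CUBIC))
cv2.imwrite("pics/g1.png",np.hstack(o))
E
```

```text
clock: 18.63
ee_pos: [0.545, 0.0805, -0.0066]
tcp_rot: [[1.0, 0.001, 0.0], [0.001, -1.0, -0.0], [0.0, 0.0, -1.0]]
force: [0.3, 0.8, -0.6]
finger_gap: 0.0774
clock: 19.3
ee_pos: [0.546, 0.0806, 0.0854]
tcp_rot: [[1.0, 0.001, 0.004], [0.001, -1.0, 0.0], [0.004, -0.0, -1.0]]
force: [-0.8, 0.0, 0.3]
finger_gap: 0.0919
```

View pics/g1.png

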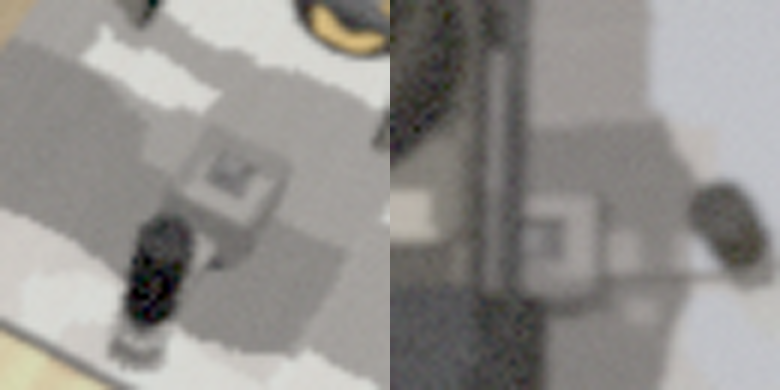

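```bash
python3 - <<'E'
from h import *
s=snapshot("scene");t=snapshot("top")
print(tri(t,(234.7,144.2),s,(412.5,163.7)),onz(t,234.7,144.2,.096),onz(s,412.5,163.7,.096),env.state()["ee_pos"])
E
```

```text
(array([0.54690539, 0.0121239 , 0.09846409]), np.float64(0.0002395268930523859)) [0.5473338  0.01248403 0.096     ] [0.54656236 0.01401479 0.096     ] [0.54424271 0.08054298 0.08262054]
```

```bash
python3 -m inch '[0.1,-0.53,0,0,0,7,1,0,-0.53,0,0,0,7,1,0,-0.53,0,0,0,7,1,0,-0.53,0,0,0,7,1,0,-0.53,0,0,0,7,1,0,-0.53,0,0,0,7,1,0,-0.53,0,0,0,7,0.2,0,-0.53,0,0,0,7,0.2,0,-0.53,0,0,0,7,0.2,0,-0.53,0,0,0,7,0.2,0,-0.53,0,0,0,7,0.2,0,-0.53,0,0,0,7,0.2]'; python3 -m inch '[0,0,0,0,0,6,0.2,0,0,0,0,0,0,0.2,0,0,0,0,0,0,0.2]'
```

```text
clock: 20.5
ee_pos: [0.5453, 0.0168, 0.0825]
tcp_rot: [[0.098, 0.995, -0.002], [0.995, -0.098, 0.0], [0.0, -0.002, -1.0]]
force: [-0.5, 0.6, 0.9]
finger_gap: 0.0576
clock: 20.75
ee_pos: [0.5455, 0.017, 0.0828]
tcp_rot: [[0.002, 1.0, -0.001], [1.0, -0.002, 0.0], [0.0, -0.001, -1.0]]
force: [0.4, 0.1, 0.1]
finger_gap: 0.0552
```

```bash
python3 -m inch '[0,0,-1,0,0,0,0.2,0,0,-1,0,0,0,0.2,0,0,-1,0,0,0,0.2,0,0,-1,0,0,0,0.2,0,0,-1,0,0,0,0.2,0,0,-0.9,0,0,0,0.2,0,0,0,0,0,0,0.2]'; python3 -m inch '[0,0,0,0,0,0,-1,0,0,0,0,0,0,-1,0,0,0,0,0,0,-1,0,0,0,0,0,0,-1,0,0,0,0,0,0,-1,0,0,0,0,0,0,-1,0,0,0,0,0,0,-1]'
python3 - <<'E'
from h import *
s=snapshot("scene");S=env.state();print(S["force"],S["moment"],S["finger_gap"])
a=s["img"][115:205,365:460,::-1].astype(float); a=np.clip(255*(a/200)**.55,0,255)
cv2.imwrite("pics/g2.png",cv2.resize(a.astype(np.uint8),None,fx=6,fy=6,interpolation=cv2.INTER_CUBIC))
E
```

```text
clock: 21.33
ee_pos: [0.5444, 0.0171, 0.0221]
tcp_rot: [[-0.001, 1.0, -0.004], [1.0, 0.001, 0.001], [0.001, -0.004, -1.0]]
force: [0.5, -1.0, -0.4]
finger_gap: 0.0551
clock: 21.92
ee_pos: [0.5463, 0.0172, 0.0251]
tcp_rot: [[-0.001, 1.0, 0.001], [1.0, 0.001, 0.0], [0.0, 0.001, -1.0]]
force: [-0.6, 1.2, 3.5]
finger_gap: 0.0216
[-0.22710748  0.91524933  2.55102621] [ 0.50576863 -0.07696068  0.05485512] 0.021741583384642674
```

View pics/g2.png

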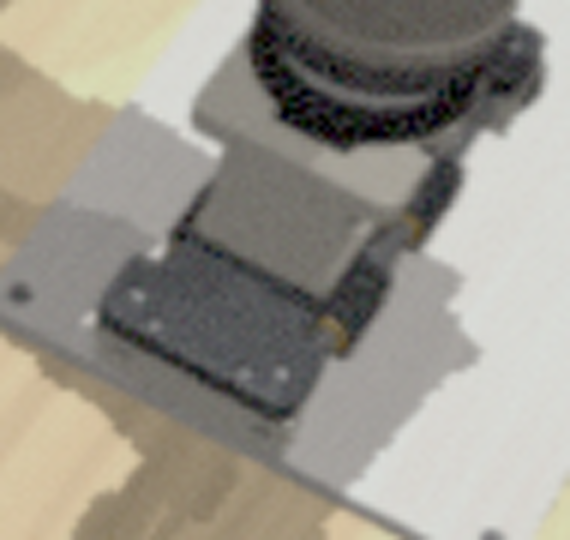

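```bash
python3 - <<'E'
from h import *
th=np.radians(-90-7.5*np.arange(49)); P=6.5*np.c_[np.cos(th),np.sin(th)]
Q=np.round(P,2);D=np.diff(Q,axis=0).round(2)
for k in range(4): print(D[12*k:12*k+12].tolist())
E
```

```text
[[-0.85, 0.06], [-0.83, 0.16], [-0.81, 0.27], [-0.76, 0.38], [-0.71, 0.47], [-0.64, 0.56], [-0.56, 0.64], [-0.47, 0.71], [-0.38, 0.76], [-0.27, 0.81], [-0.16, 0.83], [-0.06, 0.85]]
[[0.06, 0.85], [0.16, 0.83], [0.27, 0.81], [0.38, 0.76], [0.47, 0.71], [0.56, 0.64], [0.64, 0.56], [0.71, 0.47], [0.76, 0.38], [0.81, 0.27], [0.83, 0.16], [0.85, 0.06]]
[[0.85, -0.06], [0.83, -0.16], [0.81, -0.27], [0.76, -0.38], [0.71, -0.47], [0.64, -0.56], [0.56, -0.64], [0.47, -0.71], [0.38, -0.76], [0.27, -0.81], [0.16, -0.83], [0.06, -0.85]]
[[-0.06, -0.85], [-0.16, -0.83], [-0.27, -0.81], [-0.38, -0.76], [-0.47, -0.71], [-0.56, -0.64], [-0.64, -0.56], [-0.71, -0.47], [-0.76, -0.38], [-0.81, -0.27], [-0.83, -0.16], [-0.85, -0.06]]
```

```bash
python3 -m inch '[-0.85,0.06,0,0,0,0,-1,-0.83,0.16,0,0,0,0,-1,-0.81,0.27,0,0,0,0,-1,-0.76,0.38,0,0,0,0,-1,-0.71,0.47,0,0,0,0,-1,-0.64,0.56,0,0,0,0,-1]'; python3 -m inch '[-0.56,0.64,0,0,0,0,-1,-0.47,0.71,0,0,0,0,-1,-0.38,0.76,0,0,0,0,-1,-0.27,0.81,0,0,0,0,-1,-0.16,0.83,0,0,0,0,-1,-0.06,0.85,0,0,0,0,-1]'
python3 - <<'E'
from h import *
s=snapshot("scene");S=env.state();print(S["ee_pos"],S["force"],S["moment"],S["finger_gap"])
t=snapshot("top");o=[]
for c,x,y in((s,365,115),(t,165,110)):
  a=c["img"][y:y+90,x:x+95,::-1].astype(float); a=np.clip(255*(a/200)**.55,0,255)
  o.append(cv2.resize(a.astype(np.uint8),None,fx=4.2,fy=4.2,interpolation=cv2.INTER_CUBIC))
cv2.imwrite("pics/g3.png",np.hstack(o))
E
```

```text
clock: 22.47
ee_pos: [0.499, 0.0353, 0.0251]
tcp_rot: [[-0.001, 1.0, 0.001], [1.0, 0.001, -0.001], [-0.001, 0.001, -1.0]]
force: [-1.3, -2.7, 6.6]
finger_gap: 0.0214
clock: 22.97
ee_pos: [0.4783, 0.0817, 0.0249]
tcp_rot: [[-0.001, 1.0, -0.003], [1.0, 0.001, -0.001], [-0.001, -0.003, -1.0]]
force: [-4.3, -2.2, 11.0]
finger_gap: 0.0213
[0.47833684 0.08310491 0.02496089] [-5.71100222  0.13516144 11.09685046] [-0.06870365  0.42071044 -0.03476653] 0.02124399210719773
```

View pics/g3.png

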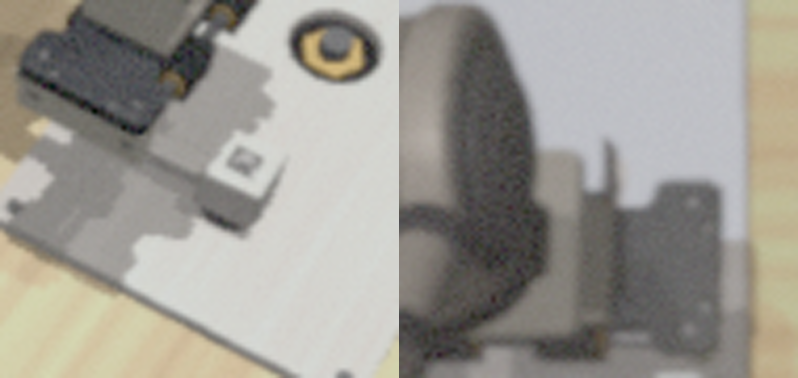

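```bash
python3 -m inch '[-0.04,0.85,0.05,0,0,0,-1,0.16,0.83,0,0,0,0,-1,0.27,0.81,0,0,0,0,-1,0.38,0.76,0,0,0,0,-1,0.47,0.71,0,0,0,0,-1,0.56,0.64,0,0,0,0,-1]'; python3 -m inch '[0.64,0.56,0,0,0,0,-1,0.71,0.47,0,0,0,0,-1,0.76,0.38,0,0,0,0,-1,0.81,0.27,0,0,0,0,-1,0.83,0.16,0,0,0,0,-1,0.85,0.06,0,0,0,0,-1]'
```

```text
clock: 23.57
ee_pos: [0.4967, 0.1283, 0.0253]
tcp_rot: [[-0.002, 1.0, -0.003], [1.0, 0.002, -0.0], [-0.0, -0.003, -1.0]]
force: [-3.7, 0.7, 10.4]
finger_gap: 0.0215
clock: 24.07
ee_pos: [0.5437, 0.1482, 0.0256]
tcp_rot: [[-0.002, 1.0, -0.001], [1.0, 0.002, 0.001], [0.001, -0.001, -1.0]]
force: [-2.2, 4.2, 7.6]
finger_gap: 0.0212
```

```bash
python3 -m inch '[0.85,-0.01,0,0,0,0,-1,0.83,-0.16,0,0,0,0,-1,0.81,-0.27,0,0,0,0,-1,0.76,-0.38,0,0,0,0,-1,0.71,-0.47,0,0,0,0,-1,0.64,-0.56,0,0,0,0,-1]'; python3 -m inch '[0.56,-0.64,0,0,0,0,-1,0.47,-0.71,0,0,0,0,-1,0.38,-0.76,0,0,0,0,-1,0.27,-0.81,0,0,0,0,-1,0.16,-0.83,0,0,0,0,-1,0.06,-0.85,0,0,0,0,-1]'
```

```text
clock: 24.57
ee_pos: [0.5903, 0.129, 0.0256]
tcp_rot: [[-0.002, 1.0, -0.0], [1.0, 0.002, 0.001], [0.001, -0.0, -1.0]]
force: [-1.0, 1.9, 5.3]
finger_gap: 0.0213
clock: 25.07
ee_pos: [0.6092, 0.0826, 0.0254]
tcp_rot: [[-0.001, 1.0, -0.0], [1.0, 0.001, 0.001], [0.001, -0.0, -1.0]]
force: [-0.8, 2.4, 5.3]
finger_gap: 0.0219
```

```bash
python3 -m inch '[-0.06,-0.85,0,0,0,0,-1,-0.16,-0.83,0,0,0,0,-1,-0.27,-0.81,0,0,0,0,-1,-0.38,-0.76,0,0,0,0,-1,-0.47,-0.71,0,0,0,0,-1,-0.56,-0.64,0,0,0,0,-1,-0.64,-0.56,0,0,0,0,-1,-0.71,-0.47,0,0,0,0,-1,-0.76,-0.38,0,0,0,0,-1,-0.81,-0.27,0,0,0,0,-1,-0.83,-0.16,0,0,0,0,-1,-0.85,-0.06,0,0,0,0,-1]'
python3 - <<'E'
from h import *
s=snapshot("scene");S=env.state();print(S["ee_pos"],S["force"],S["moment"],S["finger_gap"])
t=snapshot("top");o=[]
for c,x,y in((s,365,115),(t,165,110)):
  a=c["img"][y:y+90,x:x+95,::-1].astype(float); a=np.clip(255*(a/200)**.55,0,255)
  o.append(cv2.resize(a.astype(np.uint8),None,fx=4.2,fy=4.2,interpolation=cv2.INTER_CUBIC))
cv2.imwrite("pics/g4.png",np.hstack(o))
E
```

```text
clock: 26.07
ee_pos: [0.5443, 0.0177, 0.0253]
tcp_rot: [[-0.001, 1.0, 0.001], [1.0, 0.001, 0.001], [0.001, 0.001, -1.0]]
force: [2.3, 4.3, 4.8]
finger_gap: 0.0211
[0.5424718  0.01772654 0.02511374] [-0.02274899  2.94563028  6.61968932] [ 0.80363699 -0.27509079 -0.05495945] 0.021280441753354338
```

View pics/g4.png

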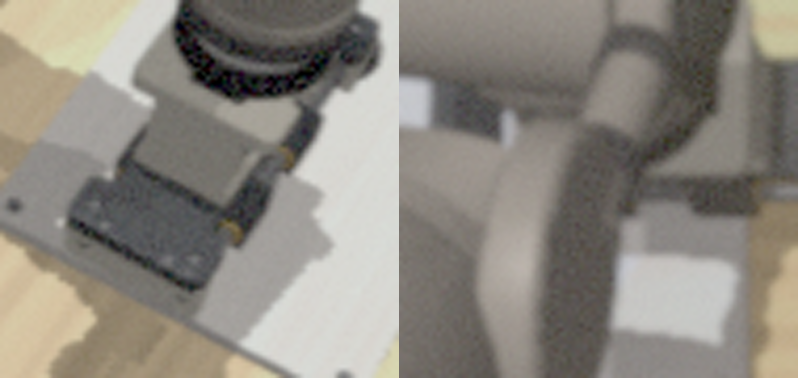

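First turn is done, as seen in the scene view, and the forces are low. Second turn.

```bash
python3 -m inch '[-0.85,0.06,0,0,0,0,-1,-0.83,0.16,0,0,0,0,-1,-0.81,0.27,0,0,0,0,-1,-0.76,0.38,0,0,0,0,-1,-0.71,0.47,0,0,0,0,-1,-0.64,0.56,0,0,0,0,-1,-0.56,0.64,0,0,0,0,-1,-0.47,0.71,0,0,0,0,-1,-0.38,0.76,0,0,0,0,-1,-0.27,0.81,0,0,0,0,-1,-0.16,0.83,0,0,0,0,-1,-0.06,0.85,0,0,0,0,-1]'; python3 -m inch '[0.06,0.85,0,0,0,0,-1,0.16,0.83,0,0,0,0,-1,0.27,0.81,0,0,0,0,-1,0.38,0.76,0,0,0,0,-1,0.47,0.71,0,0,0,0,-1,0.56,0.64,0,0,0,0,-1,0.64,0.56,0,0,0,0,-1,0.71,0.47,0,0,0,0,-1,0.76,0.38,0,0,0,0,-1,0.81,0.27,0,0,0,0,-1,0.83,0.16,0,0,0,0,-1,0.85,0.06,0,0,0,0,-1]'
```

```text
clock: 27.17
ee_pos: [0.4783, 0.0822, 0.0251]
tcp_rot: [[-0.002, 1.0, -0.002], [1.0, 0.002, -0.001], [-0.001, -0.002, -1.0]]
force: [-1.9, -2.3, 8.1]
finger_gap: 0.0213
clock: 28.17
ee_pos: [0.5436, 0.1484, 0.0255]
tcp_rot: [[-0.002, 1.0, -0.002], [1.0, 0.002, 0.0], [0.0, -0.002, -1.0]]
force: [-2.3, 2.9, 10.3]
finger_gap: 0.0214
```

```bash
python3 -m inch '[0.85,-0.06,0,0,0,0,-1,0.83,-0.16,0,0,0,0,-1,0.81,-0.27,0,0,0,0,-1,0.76,-0.38,0,0,0,0,-1,0.71,-0.47,0,0,0,0,-1,0.64,-0.56,0,0,0,0,-1,0.56,-0.64,0,0,0,0,-1,0.47,-0.71,0,0,0,0,-1,0.38,-0.76,0,0,0,0,-1,0.27,-0.81,0,0,0,0,-1,0.16,-0.83,0,0,0,0,-1,0.06,-0.85,0,0,0,0,-1]'; python3 -m inch '[-0.06,-0.85,0,0,0,0,-1,-0.16,-0.83,0,0,0,0,-1,-0.27,-0.81,0,0,0,0,-1,-0.38,-0.76,0,0,0,0,-1,-0.47,-0.71,0,0,0,0,-1,-0.56,-0.64,0,0,0,0,-1,-0.64,-0.56,0,0,0,0,-1,-0.71,-0.47,0,0,0,0,-1,-0.76,-0.38,0,0,0,0,-1,-0.81,-0.27,0,0,0,0,-1,-0.83,-0.16,0,0,0,0,-1,-0.85,-0.06,0,0,0,0,-1]'; python3 -m inch '[-0.85,0.06,0,0,0,0,-1,-0.83,0.16,0,0,0,0,-1,-0.81,0.27,0,0,0,0,-1,-0.76,0.38,0,0,0,0,-1,-0.71,0.47,0,0,0,0,-1,-0.64,0.56,0,0,0,0,-1,0,0,0,0,0,0,-1,0,0,0,0,0,0,-1]'
```

```text
clock: 29.17
ee_pos: [0.6093, 0.0825, 0.0253]
tcp_rot: [[-0.001, 1.0, -0.001], [1.0, 0.001, -0.0], [-0.0, -0.001, -1.0]]
force: [-0.6, 2.5, 6.9]
finger_gap: 0.0216
clock: 30.17
ee_pos: [0.5441, 0.0177, 0.0252]
tcp_rot: [[-0.001, 1.0, 0.0], [1.0, 0.001, 0.0], [0.0, 0.0, -1.0]]
force: [1.2, 3.0, 4.7]
finger_gap: 0.0218
clock: 30.83
ee_pos: [0.4974, 0.0369, 0.0251]
tcp_rot: [[-0.002, 1.0, -0.001], [1.0, 0.002, -0.0], [-0.0, -0.001, -1.0]]
force: [-1.2, 1.6, 6.7]
finger_gap: 0.0215
```

```bash
python3 -m inch '[0,0,0,0,0,0,0.2,0,0,0,0,0,0,0.2,0,0,0,0,0,0,0.2,0,0,0,0,0,0,0.2,0,0,0,0,0,0,0.2,0,0,0,0,0,0,0.2]'; python3 -m inch '[0,0,0.5,0,0,0,0.2,0,0,1.5,0,0,0,0.2,0,0,1.5,0,0,0,0.2,0,0,1.5,0,0,0,0.2,0,0,1.5,0,0,0,0.2,0,0,1.5,0,0,0,0.2,0,0,1.5,0,0,0,0.2,0,0,1.5,0,0,0,0.2,0,0,0,0,0,0,0.2]'; python3 -m inch '[0,-2.5,0.5,0,0,0,0.2,0,-2.5,0.5,0,0,0,0.2,0,-2.5,0.5,0,0,0,0.2,0,-2.5,0.5,0,0,0,0.2,0,-2.5,0.5,0,0,0,0.2,0,-2.5,0.5,0,0,0,0.2,0,-2.5,0.5,0,0,0,0.2,0,-2.5,0.5,0,0,0,0.2,0,-2.5,0,0,0,0,0.2,0,-2.5,0,0,0,0,0.2,0,-1,0,0,0,0,0.2,0,0,0,0,0,0,0.2]'
python3 - <<'E'
from h import *
s=snapshot("scene");S=env.state();print(S["ee_pos"],S["force"],S["finger_gap"])
t=snapshot("top");o=[]
for c,x,y in((s,365,115),(t,165,110)):
  a=c["img"][y:y+90,x:x+95,::-1].astype(float); a=np.clip(255*(a/200)**.55,0,255)
  o.append(cv2.resize(a.astype(np.uint8),None,fx=4.2,fy=4.2,interpolation=cv2.INTER_CUBIC))
cv2.imwrite("pics/k1.png",np.hstack(o))
E
```

```text
clock: 31.33
ee_pos: [0.4986, 0.0364, 0.0248]
tcp_rot: [[-0.001, 1.0, -0.001], [1.0, 0.001, 0.0], [0.0, -0.001, -1.0]]
force: [0.1, 0.3, 0.5]
finger_gap: 0.054
clock: 32.08
ee_pos: [0.5007, 0.0363, 0.1381]
tcp_rot: [[-0.001, 1.0, 0.006], [1.0, 0.001, -0.0], [-0.0, 0.006, -1.0]]
force: [0.7, 0.1, 0.1]
finger_gap: 0.055
clock: 33.08
ee_pos: [0.4985, -0.2253, 0.1741]
tcp_rot: [[0.002, 1.0, -0.001], [1.0, -0.002, 0.0], [0.0, -0.001, -1.0]]
force: [0.6, -0.2, 0.3]
finger_gap: 0.0551
[ 0.49847057 -0.22373954  0.17419073] [-0.15991363  1.20172452  0.30876855] 0.055099516197830975
```

View pics/k1.png

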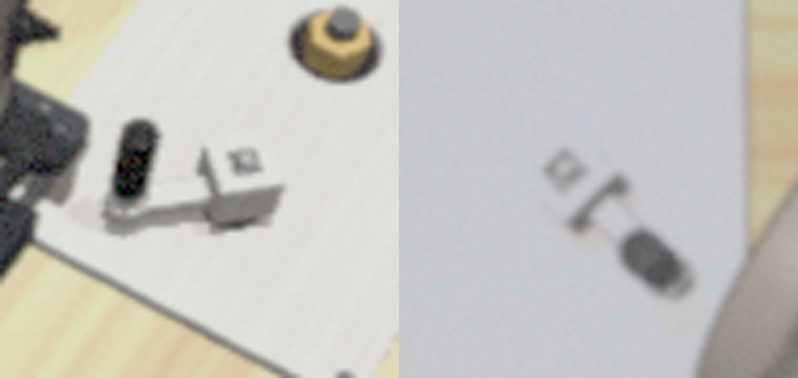

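The crank sits flat on the collar with the shaft visible in its hole (scene (423,153), top (204,150)). The arm points about 45° past the two full turns, the collet has visibly risen, and the gripper is clear.

```bash
python3 - <<'E'
from h import *
s=snapshot("scene");t=snapshot("top")
print(tri(t,(165+166/4.2,110+168/4.2),s,(365+245/4.2,115+162/4.2)))
print(env.hand_in())
E
```

```text
(array([0.54528644, 0.08111425, 0.05592786]), np.float64(0.0012694120991282253))
the job is handed in; nothing more can be done
None
```

I fitted the aluminium lift crank fully onto the router shaft, wound it clockwise a little over two turns, let go and backed the gripper away. The job was handed in at about 33 s of the 64 s allowed; no verdict was reported.

**How it went:** I gripped the hub to place the crank and steered by the wrist force until it bottomed on the collar. I then gripped the handle and turned it through 765°. With up to 25° of play, the shaft should stand at about 2.06–2.12 turns, but I had no direct reading of the joint.

**Last checks:**
- **Seating:** The final pictures show the crank flat on the collar with the shaft in its hole. The shaft/hole measures (0.545, 0.081), within about 2 mm of the shaft position I measured at the start. Its height of 0.056 m is roughly right for a seated hub.
- **Winding:** The collet had visibly risen, and forces while winding stayed around 11 N or less where I read them.

**What failed or disagreed:**
- **First grasp:** It closed on nothing. The real fingertips sit about 33 mm above the reported TCP. I measured that by touching the table at up to 47 N through the fingers, and corrected for it afterwards.
- **Hub position in the grip:** The camera put the hub about 3–4 mm further along +y than the tool reading. I steered that out by force during the fit.

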